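# Hold the spring pins of a test jig on a circuit board

## Task

The circuit board lies ready in the test jig: slide the jig's carriage along its rods fully home against the rubber-tipped stop, then throw its cam lever right down to lock it there. Only then press the mushroom-shaped palm button on the carriage straight down until the spring pins stand on the board and are pushed in by about 6 mm of their 10 mm stroke (26 mm of button travel, when the lower edge of the button's skirt reaches the dark band at the foot of its tube), never to the end of their stroke, and finish while still holding it down there, without letting go, so that the pins keep contact while the board is read out. Leave the board in its nest and do not disturb the spudger, capacitor and heatsink lying round the jig.

Things in the scene. Friction and masses are not known exactly. Their poses are not given: they have to be found in the camera images.
- test_jig: Test jig fixed on the bench: grey base 176 x 262 x 10 mm (x, y, z), a circuit board and, over it, a bridge along jig y: two end posts (tops 112 mm up, middles at y = -112 and 112 mm), two 12 mm steel rods at x = -21 and 21 mm, 95 mm up, and a dark bar in front at x = -38 mm. Origin: middle of the underside, on the bench; y along the rods to the stop, x away from the lever and robot, yaw within 0.25
- home_stop (a point): The stop: middle of the rubber tip (14 mm across) on a short rod that stands out from the +y end post, at jig y = 70 mm, 95 mm above the bench; the carriage's +y face meets it when home.
- carriage (a joint): Slide of the carriage along jig +y, in m: 0 = far from the stop, 0.095 = fully home on the stop; starts at 0 to 0.03. The carriage is an aluminium block 60 x 50 x 34 mm, top 112 mm above the bench, middle at jig x = 0, y = -0.050 + this value. About 1.2 N of friction while unlocked. It carries the cam lever in front and the palm button on top.
- lock_lever (a joint): Turn of the cam lever about its level pivot along jig y, in rad: 0 = open (pointing to jig -x and 60 degrees up), 1.22 = locked (to -x, 10 degrees below level); starts at 0 to 0.2. Down, its steel nose enters a notch in the dark bar; it goes in only with the carriage home (it draws in the last 3 mm), else the nose lands on the bar. Stays where left; about 2 N at its end move it.
- lever_end (a point): Point on the lever's middle line, 60 mm from the pivot; the lever's black round end reaches 4 mm further. The lever's grip is 16 mm wide and 9 mm thick, from 26 to 64 mm from the pivot.
- lever_pivot (a point): The lever's pivot, on the carriage: 38 mm in front (jig -x) of the button's axis, 106 mm above the bench. The lever lies in the plane jig x-z through this point.
- button_top (a point): Middle of the top of the black palm button: a mushroom head 40 mm across, 16 mm high, on a skirt 28 mm across, 30 mm high in all, over a fixed tube 22 mm across. At rest 172 mm above the bench, 60 mm above the carriage's top. It moves straight down when pressed.
- button: The same palm button; origin in the middle of its top, z up.
- head_travel (a joint): How far the button, with the pin housing under the carriage, is pressed down, in m: 0 at rest, 0.030 on its stop. A return spring pushes it up (about 2 N at rest, 4 N at 0.026). The pins meet the board after 0.020; beyond that they are pushed in one for one.
- pin_travel (a joint): How far the spring pins are pushed into their housing, in m: 0 free, 0.010 the end of their stroke. 1.5 N to start, 0.9 N more per mm; the button then takes about 12 N in all at 0.006. Wanted at the end: 0.006.
- pins: The six brass spring pins under the carriage, which hang 18 mm out of a black housing; origin in the middle of their tips, 46 mm above the bench and 20 mm above the board when the button is at rest.
- main_board: Green circuit board, 155 x 197 x 17 mm, lying loose in the jig's nest of small locating pins; origin in the middle of its underside, 20 mm above the bench. Its upper face, with six small brass pads (2 x 3) under the home place of the pins, is 26 mm above the bench, its tallest connectors 38 mm.
- spudger: Bystander: black plastic spudger, 10 x 152 x 8 mm, lying on the bench in front of the jig; origin in the middle of its underside.
- capacitor: Bystander: dark blue capacitor, 16 mm across, 43 mm high with its wires, standing on the bench in front of the jig; origin in the middle of its underside.
- heatsink: Bystander: small finned aluminium heatsink, 26 x 32 x 14 mm, on the bench beside the jig's +y end; origin in the middle of its underside.

How it is judged (in metres and radians):
On the way:
1. the carriage is home and the thrown cam lever locks it there (value of joint carriage above 0.0915 m and value of joint lock_lever above 1.08 rad), for 0.2 s.
At the end, for the whole second after the job is handed in: The carriage is home (within 3.5 mm of its stop) and locked (lever within 0.14 rad of fully down), and the robot holds the button down so that the pins stand on the board with over 3 N, pushed in by 6 mm, 2 mm more or less, the robot pressing the button with over 5 N (all of step 1 and value of joint pin_travel between 0.004 and 0.008 m and contact force between pins and main_board above 3 N and contact force between any of the fingers, the arm and button above 5 N); the arm keeps its last pose, push and grip.
It fails at once if the pins are driven to the end of their stroke (over 9.3 mm) (value of joint pin_travel above 0.0093 m).
It fails at once if the pins press on the board while the carriage is not locked (contact force between pins and main_board above 1 N and (value of joint lock_lever below 0.95 rad or value of joint carriage below 0.0905 m)).
It fails at once if the board is shifted out of its nest (distance of main_board from where it was at the start of the episode above 0.006 m).
It fails at once if a bystander is disturbed (distance of any of spudger, capacitor, heatsink from where it was at the start of the episode above 0.02 m).
It also fails if it takes over 48 s, if anything falls off the work surface, if the arm or the gripper's body presses on something with over 40 N, if the wrist force passes 120 N, or if a joint passes its speed limit or range.

## Robot

A 6-joint arm with a two-finger parallel gripper is mounted at the origin on a cart in front of the work surface, level with it; the furniture and walls round the work are solid. World frame = base frame: x ahead of the robot, y to its left, z up, the work surface at z = 0. Lengths are in mm, angles in rad, forces in N, time in s.
With the tool pointing down it reaches from about 400 to 925 mm from the base axis. Payload 12.5 kg.
Tool frame: the origin (TCP) lies midway between the tips of the shut fingers; the grasp point (between the pads) lies 19 mm behind it; z points along the fingers, y is the line along which they close (so a half turn about z gives the same grasp; the last joint's range is limited). The gripper opens to 95 mm and grips with 3 to 60 N. Pads are 20 mm wide; open, the fingers measure 119 mm over their backs; the gripper's body (75 mm by 180 mm) begins 59 mm behind the grasp point.
Start: joints at [-0.106, 0.491, 1.559, -0, 1.092, -0.106], TCP at [625.021, 0.021, 178.261] pointing down, gripper open.
Joint ranges: [-3.1, 3.1], [-0.84, 2.19], [0.05, 2.79], [-1.13, 4.28], [0.06, 2.93], [-2.69, 2.69]. Speed limits (rad/s): [2.22, 2.22, 2.79, 3.14, 3.14, 3.14].

## Interface

Orientations are given as [roll, pitch, yaw] about the fixed x, y, z axes, in that order (R = Rz(yaw) Ry(pitch) Rx(roll)).
In Python, from cell import state, read_camera, camera_info, env gives the robot as it stands.
- The arm moves only by the tool move_arm, never from a script. Its argument "commands" is a list of rows, each a list of 3 entries, a list of its own where there are three numbers: the shift along the world's x, y, z in cm, then the turn, a rotation vector about the world's x, y, z in degrees, then the opening, from 0 (shut) to 1 (fully open). A call has 1 to 10 rows; each row shifts and turns the commanded pose from where the row before left it; what a row does not reach is not made up. A row lasts 1/10 s, in which the tool goes at most 50 mm and 8.59 degrees, less where a joint would pass 70% of its speed; a pose out of reach is approached as far as the arm can. A call with a gripper value outside its range is refused whole. The fingers move at their own pace and stop on an object; the grip force is fixed at half the most. Time passes only in rows, so rows that do not move let the fingers close. It gives the time, the measured TCP pose, the force, the opening and the grip force at its end, in the units of the state.
- state(): the state, without advancing time (a new reading comes with each control period).
- read_camera(name): name is "scene" or "side" or "wrist"; returns the picture (400x640x3 uint8, blue, green, red); there is no depth.
- camera_info(name): a dict with "K" (3x3 intrinsics, pixels), "cam_to_world" (4x4, takes a point from camera to world coordinates). Camera axes: x right, y down, z forward; pixel columns grow to the right and rows downward; lengths in mm; the calibration is good to about 2 mm. A picture is of the moment at which its call begins: read the wrist's pose just before it. camera_info takes no time and is no camera call; for the wrist camera it gives the pose at the moment of the call.
- env.job_done(): hands the job in; it is judged then, once.
The state is a dict: "t": time; "joints": joint angles; "qvel": joint speeds; "tau": joint torques, N m; "eef_pos": TCP position; "tcp_rot": TCP orientation; "ft_force": force on the tool from outside, world axes, zero at the start; "moment": the same for the moment, N m; "opening": opening from 0.0 (shut) to 1.0 (fully open); "grip_force": force on a finger pad.
Only numpy, scipy, OpenCV 4.12 (cv2) and the standard library are available. Lean on these libraries where they do the work, as an engineer would, in place of code of your own. Each camera call takes 0.05 s, during which the arm holds its last target. There are 200 camera calls.

## Working session

There is one attempt and no reset: what is moved stays moved. The work goes in short steps, Python scripts to look and compute and a tool call to move; the robot and the scene stay as the last step left them, time stands still between calls to the robot, and variables do not carry over. Pictures are saved under pics/ and viewed, at most 10 in all, crops included, and the job is handed in when it is done.

Besides the shell and the picture viewer there is one more tool, called after "Call:" by a JSON object that holds its "name" and its "arguments". move_arm: Moves the arm, as the interface text tells. Its arguments: {"type":"object","properties":{"commands":{"type":"array"}},"required":["commands"]}

```bash
mkdir -p pics; ls
python3 - <<'E'
from cell import state, read_camera, camera_info
import cv2
s=state(); print(s['t'],s['eef_pos'],s['tcp_rot'],s['ft_force'])
for n in ("scene","side"):
    cv2.imwrite(f'pics/{n}0.png',read_camera(n)); c=camera_info(n); print(n,c['K'],c['cam_to_world'])
E
```

```text
pics
0.0 [6.24720352e+02 4.00665165e-02 1.77669354e+02] [-3.14050176e+00 -1.00355505e-04  1.57075570e+00] [-0.15834562  0.71520035 -1.01927796]
scene [[450.49257972   0.         317.47739055]
 [  0.         450.49257972 192.7227401 ]
 [  0.           0.           1.        ]] [[-8.77604214e-01 -3.41025090e-01  3.36916505e-01  2.21328835e+02]
 [-4.79172433e-01  6.45002738e-01 -5.95285854e-01  7.50841839e+02]
 [-1.43046564e-02 -6.83866475e-01 -7.29466943e-01  7.57309086e+02]
 [ 0.00000000e+00  0.00000000e+00  0.00000000e+00  1.00000000e+00]]
side [[519.44954213   0.         316.28347791]
 [  0.         519.44954213 203.05694584]
 [  0.           0.           1.        ]] [[ 9.55593053e-01 -2.11359137e-01  2.05351485e-01  3.48811467e+02]
 [-2.94015705e-01 -6.36712854e-01  7.12847464e-01 -3.70393475e+02]
 [-1.99168948e-02 -7.41568646e-01 -6.70581286e-01  7.06507647e+02]
 [ 0.00000000e+00  0.00000000e+00  0.00000000e+00  1.00000000e+00]]
```

View pics/scene0.png

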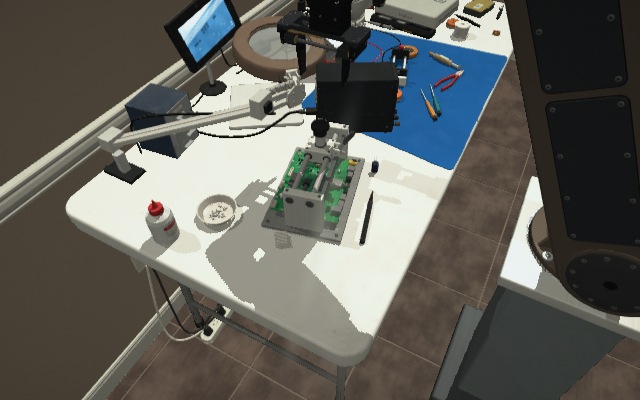

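View pics/side0.png

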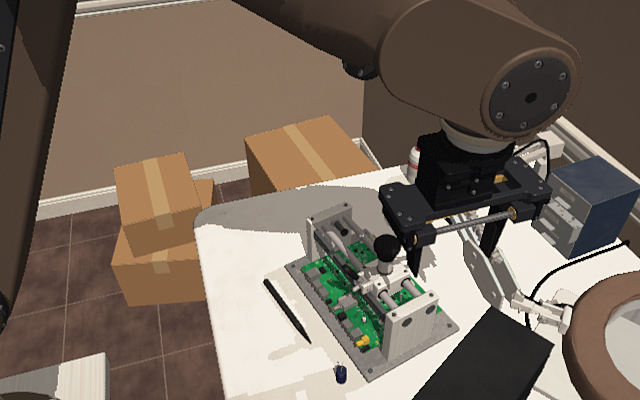

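The scene view shows the jig at about (315,195), with the button at (320,128). The side view shows it at about (375,300), with the button at (386,247). I'll enlarge both.

Run:
```python
import cv2
a=cv2.imread('pics/scene0.png')[110:260,240:400]; b=cv2.imread('pics/side0.png')[190:390,255:475]
cv2.imwrite('pics/sc.png',cv2.resize(a,None,fx=4,fy=4,interpolation=cv2.INTER_CUBIC)[:600])
cv2.imwrite('pics/sd.png',cv2.resize(b,None,fx=3,fy=3,interpolation=cv2.INTER_CUBIC))
```

```text
(no output)
```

View pics/sc.png

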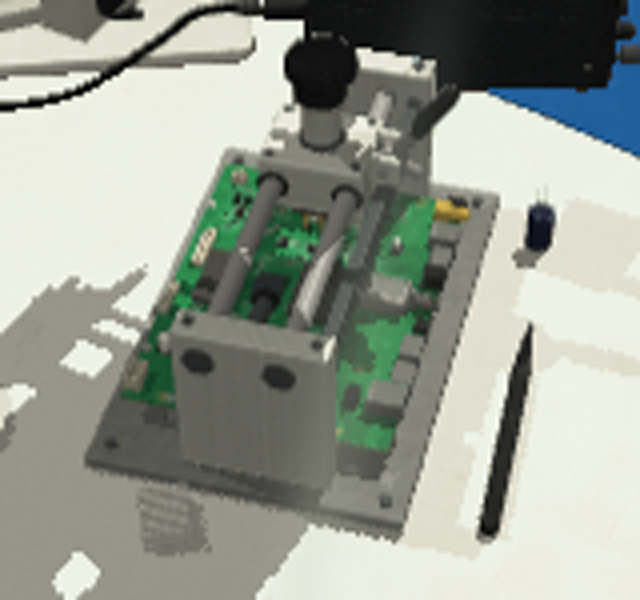

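View pics/sd.png

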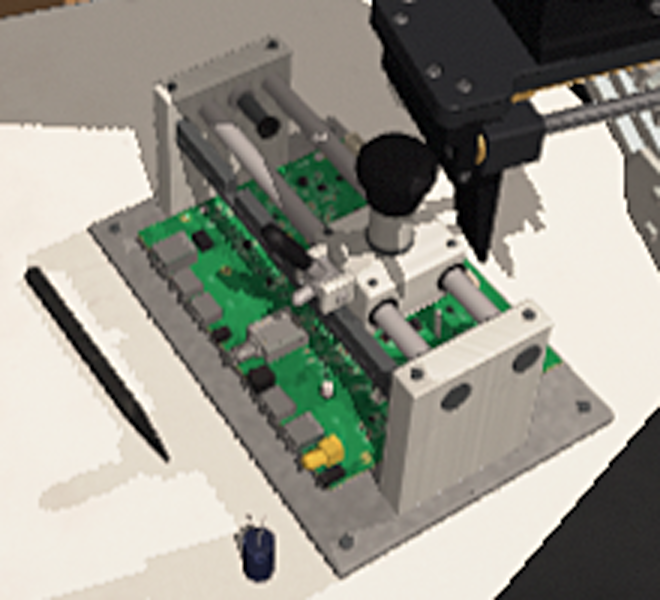

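Both crops show the base corners, the button head and the tip of the open lever clearly. I'll fit the jig pose, carriage and lever to these points together.

```bash
cat > h.py <<'E'
import numpy as np
from cell import state, read_camera, camera_info
def proj(ci,P):
    T=np.linalg.inv(ci['cam_to_world']); p=ci['K']@(T[:3,:3]@np.asarray(P,float)+T[:3,3]); return p[:2]/p[2]
def jig(p,j):  # p: x,y,yaw
    c,s=np.cos(p[2]),np.sin(p[2]); return np.array([p[0]+c*j[0]-s*j[1],p[1]+s*j[0]+c*j[1],j[2]])
E
python3 - <<'E'
from h import *
from scipy.optimize import least_squares
C={n:camera_info(n) for n in("scene","side")}
but=lambda p:(0,-50+p[3],164)
tip=lambda p:(-38-62*np.cos(np.pi/3-p[4]),-50+p[3],106+62*np.sin(np.pi/3-p[4]))
k=lambda a,b:(lambda p:(a,b,10))
obs=[("scene",k(88,131),(88,460)),("scene",k(-88,131),(402,528)),("scene",k(-88,-131),(497,193)),("scene",but,(320,70)),("scene",tip,(452,92)),
("side",k(-88,131),(92,228)),("side",k(-88,-131),(340,572)),("side",k(88,-131),(612,415)),("side",but,(397,172)),("side",tip,(270,230))]
def f(p):
    r=[]
    for n,g,(u,v) in obs:
        px=(240+u/4,110+v/4) if n=="scene" else (255+u/3,190+v/3)
        r+=list(proj(C[n],jig(p,g(p)))-px)
    return r
s=least_squares(f,[600,0,0,15,.1],x_scale=[10,10,.1,10,.1],loss='soft_l1'); print(s.x.round(3)); print(np.array(f(s.x)).reshape(-1,2).round(1))
p=s.x
for n,j in dict(button=(0,-50+p[3],172),pivot=(-38,-50+p[3],106),tip=tip(p),home_b=(0,45,172),home_piv=(-38,45,106),carr_my=(0,-75+p[3],100)).items(): print(n,jig(p,j).round(1))
E
```

```text
[5.75668e+02 1.28120e+02 2.34000e-01 1.13530e+01 3.70000e-02]
[[-1.1 -1.9]
 [ 0.4 -2.3]
 [ 1.1 -1.4]
 [ 0.4 -3.2]
 [ 0.3 -1.4]
 [-2.2 -2.3]
 [-0.4 -0.2]
 [ 1.3 -1.4]
 [-0.5 -2.9]
 [-0.1  0.1]]
button [584.6  90.5 172. ]
pivot [547.7  81.7 106. ]
tip [515.6  74.1 158.5]
home_b [565.2 171.9 172. ]
home_piv [528.3 163.1 106. ]
carr_my [590.4  66.2 100. ]
```

Call:
{"name": "move_arm", "arguments": {"commands": [[[0,0,5],[0,0,0],0],[[0,0,5],[0,0,-8.5],0],[[-1,1,0],[0,0,-8.5],0],[[-1,1,0],[0,0,-8.5],0],[[-1,1,0],[0,0,-8.5],0],[[0,1.6,0],[0,0,-8.5],0],[[0,0,0],[0,0,-8.5],0],[[0,0,0],[0,0,-8.5],0],[[0,0,0],[0,0,-8.5],0],[[0,0,0],[0,0,-8.5],0]]}}

```text
t: 1.1
eef_pos: [594.9, 46.1, 277.9]
tcp_rot: [-3.141, 0.001, 0.23]
ft_force: [0.0, -0.2, -0.8]
opening: 0.214
grip_force: 0.0
```

Run:
```python
from h import *
import cv2
c=camera_info('wrist'); cv2.imwrite('pics/w1.png',read_camera('wrist')); s=state(); print(s['t'],s['eef_pos'],s['tcp_rot'],s['joints'],s['opening']); print(c['cam_to_world'].round(3),c['K'][0])
p=[575.7,128.1,.234]
for n,j in dict(button=(0,-38.6,172),piv=(-38,-38.6,106),stop=(0,70,95),postA=(0,-112,112),postB=(0,112,112)).items(): print(n,proj(c,jig(p,j)).round(0))
```

```text
1.15 [594.87946471  46.04500655 277.93248452] [-3.14153684e+00  6.43620995e-04  2.20335933e-01] [-3.33700677e-02  3.68403741e-01  1.49004156e+00 -1.12103558e-04
  1.28378438e+00  1.31712211e+00] 0.17554950503149974
[[ 2.28000e-01 -9.39000e-01 -2.59000e-01  6.69247e+02]
 [-9.74000e-01 -2.20000e-01 -6.00000e-02  6.43700e+01]
 [-1.00000e-03  2.66000e-01 -9.64000e-01  4.84328e+02]
 [ 0.00000e+00  0.00000e+00  0.00000e+00  1.00000e+00]] [302.3079427   0.        321.6826914]
button [280. 191.]
piv [288. 207.]
stop [205. 178.]
postA [345. 180.]
postB [166. 180.]
```

View pics/w1.png

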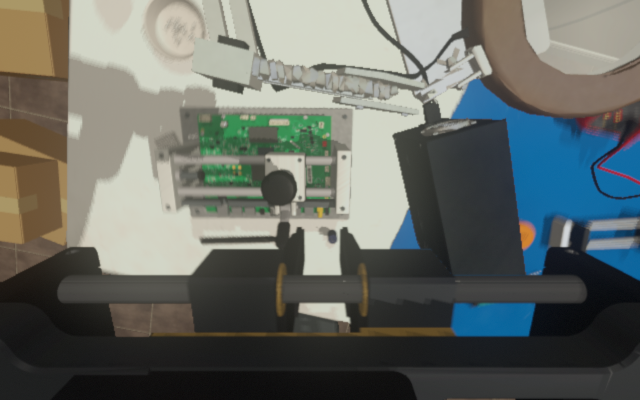

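The wrist view puts the button at (279,187) and the post tops at (345,183) and (166,180). All are within 2–4 px of the predictions, so the fit is good. The gap behind the carriage spans columns 305–337, about 40 mm. I'll descend into it.

Call:
{"name": "move_arm", "arguments": {"commands": [[[0.2,0,-4],[0,0,0],0],[[0,0,-4],[0,0,0],0],[[0,0,-4],[0,0,0],0],[[0,0,-3],[0,0,0],0],[[0,0,-2.4],[0,0,0],0],[[0,0,0],[0,0,0],0]]}}

```text
t: 1.75
eef_pos: [595.3, 46.0, 101.2]
tcp_rot: [-3.14, 0.006, 0.238]
ft_force: [-1.0, 0.3, -0.2]
opening: 0.001
grip_force: 0.0
```

Call:
{"name": "move_arm", "arguments": {"commands": [[[-0.2,0.9,0],[0,0,0],0],[[-0.2,0.9,0],[0,0,0],0],[[-0.2,0.9,0],[0,0,0],0],[[-0.2,0.9,0],[0,0,0],0]]}}

```text
t: 2.15
eef_pos: [589.3, 83.0, 105.4]
tcp_rot: [3.141, -0.002, 0.236]
ft_force: [1.2, -0.5, 1.7]
opening: 0.006
grip_force: 0.9
```

Call:
{"name": "move_arm", "arguments": {"commands": [[[-0.2,0.9,0],[0,0,0],0],[[-0.2,0.9,0],[0,0,0],0],[[-0.2,0.9,0],[0,0,0],0],[[-0.2,0.9,0],[0,0,0],0],[[-0.2,0.9,0],[0,0,0],0],[[0,0.2,0],[0,0,0],0],[[0,0,0],[0,0,0],0]]}}

```text
t: 2.85
eef_pos: [578.9, 129.5, 104.1]
tcp_rot: [-3.141, 0.0, 0.236]
ft_force: [0.4, 0.5, -0.2]
opening: 0.005
grip_force: 0.0
```

Run:
```python
from h import *
import cv2
s=state(); print(s['t'],s['eef_pos'],s['ft_force'])
b=read_camera('side')[150:350,235:475]
cv2.imwrite('pics/sd2.png',cv2.resize(b,None,fx=3,fy=3,interpolation=cv2.INTER_CUBIC))
```

```text
2.85 [578.857951   129.51176367 104.07591657] [ 0.43927567  0.51756171 -0.1653818 ]
```

View pics/sd2.png

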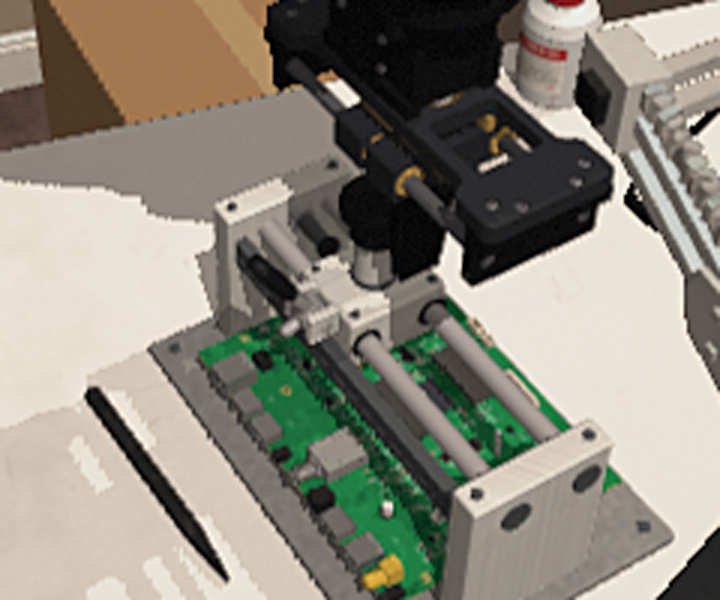

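The carriage (block near (370,310) in the crop) has come along with the fingers and is now near the stop. I'll ease it home and watch the force.

Call:
{"name": "move_arm", "arguments": {"commands": [[[-0.1,0.3,0],[0,0,0],0],[[-0.1,0.3,0],[0,0,0],0],[[0,0.2,0],[0,0,0],0],[[0,0,0],[0,0,0],0]]}}

```text
t: 3.3
eef_pos: [576.9, 137.2, 104.2]
tcp_rot: [-3.142, 0.0, 0.236]
ft_force: [-1.2, 0.4, 0.6]
opening: 0.006
grip_force: 0.1
```

Call:
{"name": "move_arm", "arguments": {"commands": [[[0,0.2,0],[0,0,0],0],[[-0.1,0.2,0],[0,0,0],0],[[0,0,0],[0,0,0],0]]}}

```text
t: 3.6
eef_pos: [576.0, 141.3, 104.3]
tcp_rot: [-3.142, -0.0, 0.236]
ft_force: [-0.4, -1.1, -0.5]
opening: 0.002
grip_force: 0.1
```

Call:
{"name": "move_arm", "arguments": {"commands": [[[-0.1,0.2,0],[0,0,0],0],[[0,0.1,0],[0,0,0],0],[[0,0,0],[0,0,0],0]]}}

```text
t: 3.9
eef_pos: [574.9, 144.2, 104.3]
tcp_rot: [3.142, 0.0, 0.236]
ft_force: [0.7, -0.5, -0.1]
opening: 0.005
grip_force: 0.2
```

Run:
```python
from h import *
import cv2
s=state(); print(s['t'],s['eef_pos'],s['ft_force'])
c=camera_info('scene')
b=read_camera('scene')[110:260,240:400]
cv2.imwrite('pics/sc3.png',cv2.resize(b,None,fx=4,fy=4,interpolation=cv2.INTER_CUBIC))
p=[575.7,128.1,.234]
for n,j in dict(stop=(0,70,95),tip=(-70,45,158),top_my=(-30,70,112)).items(): q=proj(c,jig(p,j)); print(n,(q-[240,110])*4)
```

```text
3.9 [574.94212225 144.18737856 104.28282957] [ 0.6527933  -0.48432938 -0.09774348]
stop [268.11431733 291.7631949 ]
tip [415.23211446 192.08457096]
top_my [324.16885899 278.77404973]
```

View pics/sc3.png

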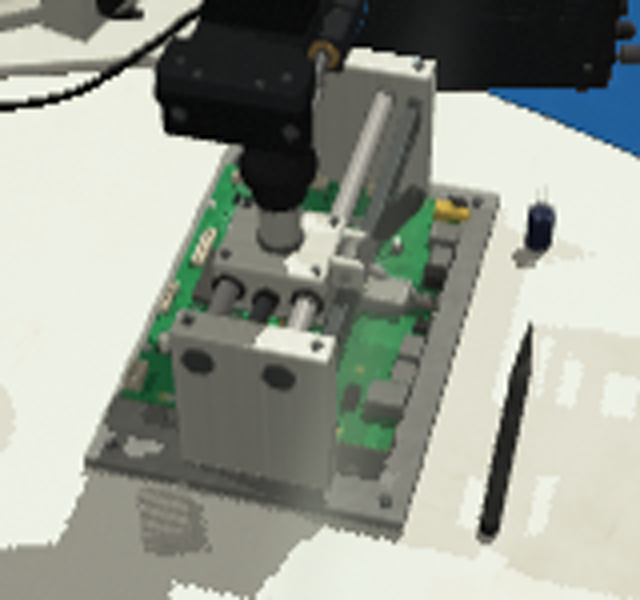

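The carriage face now almost covers the stop, whose tip is at (263,303). I'll keep pushing gently until the force rises.

Call:
{"name": "move_arm", "arguments": {"commands": [[[0,0.2,0],[0,0,0],0],[[0,0,0],[0,0,0],0]]}}

```text
t: 4.15
eef_pos: [574.9, 146.0, 104.2]
tcp_rot: [3.141, 0.0, 0.236]
ft_force: [0.4, -1.6, 0.3]
opening: 0.006
grip_force: 0.7
```

Call:
{"name": "move_arm", "arguments": {"commands": [[[-0.1,0.2,0],[0,0,0],0],[[0,0,0],[0,0,0],0]]}}

```text
t: 4.35
eef_pos: [574.7, 146.6, 104.3]
tcp_rot: [3.139, -0.001, 0.236]
ft_force: [3.9, -11.5, -0.5]
opening: 0.005
grip_force: 6.0
```

Call:
{"name": "move_arm", "arguments": {"commands": [[[0,0.2,0],[0,0,0],0],[[0,0,0],[0,0,0],0]]}}

```text
t: 4.55
eef_pos: [574.7, 146.9, 104.3]
tcp_rot: [3.137, 0.0, 0.236]
ft_force: [3.4, -22.7, 1.0]
opening: 0.002
grip_force: 11.5
```

The carriage is home: the stop pushes back with 23 N. I'll back off, rise, and move over the lever end.

Call:
{"name": "move_arm", "arguments": {"commands": [[[0.1,-0.6,0],[0,0,0],0],[[0,0,4],[0,0,0],0],[[0,0,4],[0,0,0],0],[[0,0,4],[0,0,0],0],[[-2.5,0.4,0],[0,0,0],0],[[-2.5,0.5,0],[0,0,0],0],[[-2.7,0.5,0],[0,0,0],0],[[0,0,0],[0,0,0],0],[[0,0,0],[0,0,0],0]]}}

```text
t: 5.45
eef_pos: [498.2, 158.4, 224.7]
tcp_rot: [-3.142, -0.001, 0.236]
ft_force: [0.2, 0.5, -0.0]
opening: 0.008
grip_force: 0.0
```

Run:
```python
from h import *
import cv2
c=camera_info('wrist'); im=read_camera('wrist'); s=state(); print(s['t'],s['eef_pos'],s['tcp_rot'],s['ft_force'])
cv2.imwrite('pics/w2.png',im)
p=[575.7,128.1,.234]
for n,j in dict(button=(0,45,172),butc=(0,45,164),pivot=(-38,45,106),tip58=(-38-62*.5,45,106+62*.86),postB=(0,112,112),postA=(0,-112,112)).items(): print(n,proj(c,jig(p,j)).round(0))
print('tcp',proj(c,s['eef_pos']))
```

```text
5.5 [498.63951896 158.18969233 224.51448383] [-3.14157327e+00 -8.99318209e-04  2.35815891e-01] [ 0.36024428 -0.73680745  0.06293184]
button [326. 127.]
butc [326. 127.]
pivot [325. 161.]
tip58 [325. 203.]
postB [260. 125.]
postA [478. 126.]
tcp [323.34012372 225.61678539]
```

View pics/w2.png

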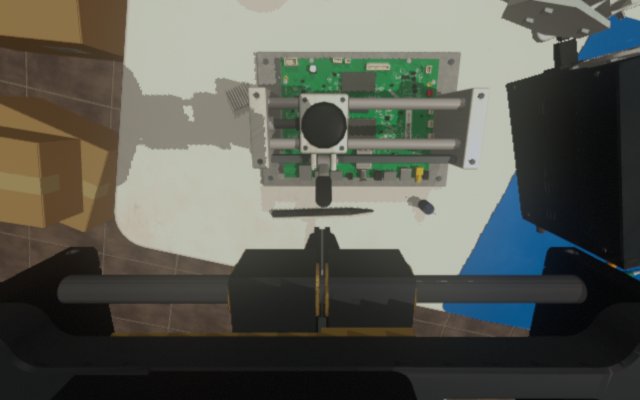

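The wrist view shows the button at (324,125) and the lever end at (323,205). The TCP projects to column 323, so it is in line with the lever, and the jig sits about +2 mm along y from the fit. I'll descend onto the lever end first.

Call:
{"name": "move_arm", "arguments": {"commands": [[[-0.2,-0.1,-2.5],[0,0,0],0],[[0,0,-2],[0,0,0],0],[[0,0,-1.2],[0,0,0],0],[[0,0,-0.4],[0,0,0],0],[[0,0,0],[0,0,0],0]]}}

```text
t: 6.0
eef_pos: [496.4, 157.0, 163.0]
tcp_rot: [3.142, 0.001, 0.235]
ft_force: [0.3, -0.1, -0.5]
opening: 0.005
grip_force: 0.0
```

Call:
{"name": "move_arm", "arguments": {"commands": [[[-0.2,0,-0.3],[0,0,0],0],[[-0.4,-0.1,-0.3],[0,0,0],0],[[-0.4,-0.1,-0.4],[0,0,0],0],[[-0.3,-0.1,-0.4],[0,0,0],0],[[0,0,0],[0,0,0],0]]}}

```text
t: 6.5
eef_pos: [482.3, 153.9, 148.9]
tcp_rot: [3.142, 0.001, 0.236]
ft_force: [0.2, -0.8, 0.4]
opening: 0.008
grip_force: 0.0
```

Call:
{"name": "move_arm", "arguments": {"commands": [[[-0.2,0,-0.5],[0,0,0],0],[[-0.2,-0.1,-0.5],[0,0,0],0],[[-0.2,0,-0.5],[0,0,0],0],[[-0.2,-0.1,-0.5],[0,0,0],0],[[-0.2,0,-0.5],[0,0,0],0],[[-0.1,0,-0.5],[0,0,0],0],[[-0.1,0,-0.5],[0,0,0],0],[[0,0,0],[0,0,0],0]]}}

```text
t: 7.3
eef_pos: [470.6, 152.0, 113.6]
tcp_rot: [3.142, 0.001, 0.236]
ft_force: [0.4, -0.5, -0.3]
opening: 0.008
grip_force: 0.0
```

Call:
{"name": "move_arm", "arguments": {"commands": [[[0,0,-0.4],[0,0,0],0],[[0,0,-0.4],[0,0,0],0],[[0,0,-0.4],[0,0,0],0],[[0,0,0],[0,0,0],0]]}}

```text
t: 7.7
eef_pos: [470.8, 152.0, 101.7]
tcp_rot: [3.142, 0.001, 0.236]
ft_force: [-0.2, 0.9, -0.9]
opening: 0.004
grip_force: 0.0
```

Run:
```python
from h import *
import cv2
s=state(); print(s['t'],s['eef_pos'],s['ft_force'])
a=cv2.resize(read_camera('side')[160:320,240:440],None,fx=2,fy=2,interpolation=cv2.INTER_CUBIC)
w=read_camera('wrist')[0:260,140:520]
h=max(a.shape[0],w.shape[0]); pad=lambda i:cv2.copyMakeBorder(i,0,h-i.shape[0],0,0,cv2.BORDER_CONSTANT)
cv2.imwrite('pics/m4.png',cv2.hconcat([pad(a),pad(w)]))
```

```text
7.7 [470.77710731 151.97420646 101.69007967] [-0.23882031  0.86588965 -0.8508235 ]
```

View pics/m4.png

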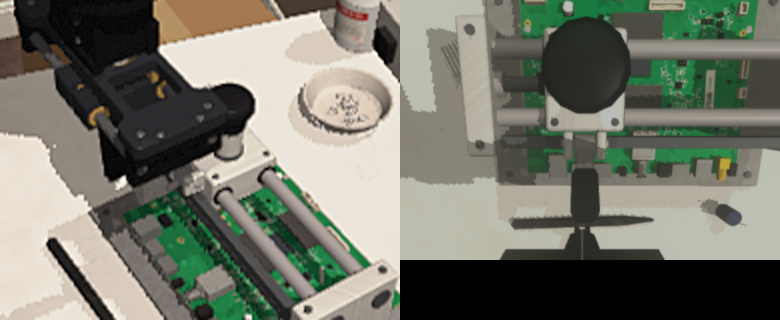

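Run:
```python
from h import *
c=camera_info('wrist'); s=state()
p=[575.7,128.1,.234]
for d in (60,57,50,40,20,0,-5,-8):
    t=np.radians(d); print(d,*[proj(c,jig(p,(-38-r*np.cos(t),47,106+r*np.sin(t)))).round(0) for r in (26,60,64)])
print('piv',proj(c,jig(p,(-38,47,106))),'but',proj(c,jig(p,(0,47,172))),'tcp',proj(c,s['eef_pos']))
for dx in(-10,10):print(proj(c,np.array(s['eef_pos'])+[dx,0,0]))
```

```text
60 [324. 171.] [325. 213.] [325. 218.]
57 [324. 172.] [325. 216.] [325. 222.]
50 [324. 176.] [324. 224.] [324. 230.]
40 [324. 180.] [324. 232.] [324. 238.]
20 [324. 184.] [324. 237.] [324. 243.]
0 [324. 184.] [324. 230.] [324. 236.]
-5 [324. 183.] [324. 227.] [324. 232.]
-8 [324. 182.] [324. 226.] [324. 230.]
piv [324.08187506 145.39677327] but [325.57192642  67.81492899] tcp [323.01449142 226.21728621]
[319.81968581 238.68173038]
[326.28549985 213.4555389 ]
```

The pixels match a lever still at about 58° (grip start at row 169, end at 221) and there was no force. So the narrow fingertips went down just outside the lever end without touching it. I'll rise, come in between button and lever, and push outward and down.

Call:
{"name": "move_arm", "arguments": {"commands": [[[0,0,4],[0,0,0],0],[[0,0,4],[0,0,0],0],[[0,0,2.5],[0,0,0],0],[[2.6,0.6,0],[0,0,0],0],[[2.7,0.6,0],[0,0,0],0],[[0,0,-2.5],[0,0,0],0],[[0,0,-2.5],[0,0,0],0],[[0,0,-0.5],[0,0,0],0],[[0,0,0],[0,0,0],0]]}}

```text
t: 8.7
eef_pos: [523.8, 164.0, 152.1]
tcp_rot: [3.142, 0.001, 0.236]
ft_force: [0.2, 0.6, 0.0]
opening: 0.003
grip_force: 0.0
```

Call:
{"name": "move_arm", "arguments": {"commands": [[[-0.5,-0.1,0],[0,0,0],0],[[-0.5,-0.1,0],[0,0,0],0],[[-0.5,-0.2,-0.3],[0,0,0],0],[[-0.5,-0.1,-0.3],[0,0,0],0],[[0,0,0],[0,0,0],0]]}}

```text
t: 9.2
eef_pos: [503.2, 158.9, 146.2]
tcp_rot: [3.142, 0.001, 0.236]
ft_force: [-0.7, 0.6, 0.3]
opening: 0.007
grip_force: 0.0
```

Call:
{"name": "move_arm", "arguments": {"commands": [[[-0.5,-0.1,-0.5],[0,0,0],0],[[-0.5,-0.1,-0.6],[0,0,0],0],[[-0.4,-0.1,-0.6],[0,0,0],0],[[-0.4,-0.1,-0.6],[0,0,0],0],[[-0.3,-0.1,-0.6],[0,0,0],0],[[-0.2,0,-0.6],[0,0,0],0],[[0,0,0],[0,0,0],0]]}}

```text
t: 9.9
eef_pos: [479.9, 153.8, 110.6]
tcp_rot: [3.142, 0.002, 0.236]
ft_force: [-0.3, 0.1, 1.2]
opening: 0.003
grip_force: 0.6
```

Call:
{"name": "move_arm", "arguments": {"commands": [[[0,0,-0.3],[0,0,0],0],[[0,0,-0.3],[0,0,0],0],[[0,0,-0.2],[0,0,0],0],[[0,0,0],[0,0,0],0]]}}

```text
t: 10.3
eef_pos: [481.0, 154.0, 102.9]
tcp_rot: [3.142, 0.0, 0.236]
ft_force: [0.5, -0.5, 1.8]
opening: 0.002
grip_force: 0.6
```

Call:
{"name": "move_arm", "arguments": {"commands": [[[0,0,-0.2],[0,0,0],0],[[0,0,0],[0,0,0],0]]}}

```text
t: 10.5
eef_pos: [481.1, 154.1, 101.1]
tcp_rot: [3.142, -0.0, 0.236]
ft_force: [-0.9, -0.1, 1.4]
opening: 0.003
grip_force: 0.7
```

Call:
{"name": "move_arm", "arguments": {"commands": [[[0,0,-0.2],[0,0,0],0],[[0,0,0],[0,0,0],0]]}}

```text
t: 10.7
eef_pos: [481.0, 154.0, 99.1]
tcp_rot: [3.141, 0.0, 0.236]
ft_force: [-1.8, -0.3, 2.5]
opening: 0.006
grip_force: 0.7
```

Call:
{"name": "move_arm", "arguments": {"commands": [[[0,0,-0.1],[0,0,0],0],[[0,0,0],[0,0,0],0]]}}

```text
t: 10.9
eef_pos: [481.0, 154.0, 98.2]
tcp_rot: [3.141, 0.0, 0.236]
ft_force: [-2.4, -0.1, 1.7]
opening: 0.004
grip_force: 0.9
```

Call:
{"name": "move_arm", "arguments": {"commands": [[[0,0,-0.1],[0,0,0],0],[[0,0,0],[0,0,0],0]]}}

```text
t: 11.1
eef_pos: [481.2, 154.1, 97.2]
tcp_rot: [3.141, -0.0, 0.236]
ft_force: [-0.8, 0.6, 0.6]
opening: 0.006
grip_force: 0.6
```

Run:
```python
from h import *
import cv2
s=state(); print(s['t'],s['eef_pos'],s['ft_force'])
c=camera_info('wrist');a=cv2.resize(read_camera('side')[190:310,270:400],None,fx=3,fy=3,interpolation=cv2.INTER_CUBIC)
w=read_camera('wrist')[20:260,140:520]
h=max(a.shape[0],w.shape[0]); pad=lambda i:cv2.copyMakeBorder(i,0,h-i.shape[0],0,0,cv2.BORDER_CONSTANT)
cv2.imwrite('pics/m5.png',cv2.hconcat([pad(a),pad(w)]))
p=[575.7,128.1,.234]
for d in (58,10,0,-5,-8,-10):
    t=np.radians(d); print(d,*[(proj(c,jig(p,(-38-r*np.cos(t),47,106+r*np.sin(t))))+[250,-20]).round(0) for r in (0,26,64)])
```

```text
11.1 [481.16534003 154.0576096   97.20868556] [-0.77865353  0.5523146   0.59470693]
58 [574. 142.] [574. 170.] [574. 223.]
10 [574. 142.] [573. 181.] [573. 237.]
0 [574. 142.] [573. 180.] [573. 232.]
-5 [574. 142.] [573. 179.] [573. 228.]
-8 [574. 142.] [573. 179.] [573. 226.]
-10 [574. 142.] [573. 178.] [573. 224.]
```

View pics/m5.png

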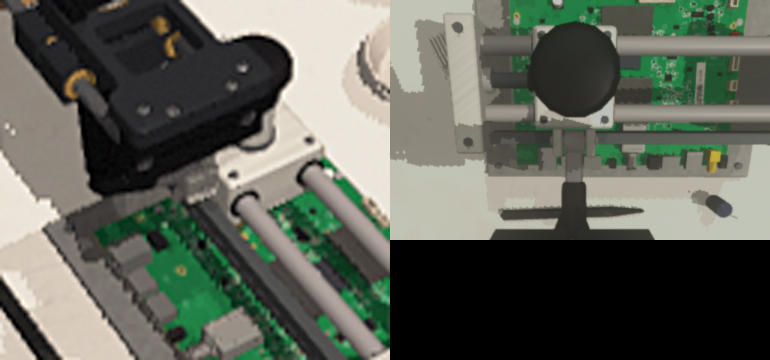

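The lever is now down under the fingers: its grip starts at crop row 180, which fits about 0 to −10°. That was my tenth picture, so from here I go by numbers. I'll press a little further to find the lever's end stop.

Call:
{"name": "move_arm", "arguments": {"commands": [[[0,0,-0.1],[0,0,0],0],[[0,0,0],[0,0,0],0]]}}

```text
t: 11.4
eef_pos: [481.0, 154.0, 96.2]
tcp_rot: [3.141, 0.0, 0.236]
ft_force: [-0.3, -0.3, 1.9]
opening: 0.004
grip_force: 0.7
```

Call:
{"name": "move_arm", "arguments": {"commands": [[[0,0,-0.1],[0,0,0],0],[[0,0,0],[0,0,0],0]]}}

```text
t: 11.6
eef_pos: [480.9, 154.0, 95.1]
tcp_rot: [3.142, 0.0, 0.236]
ft_force: [-1.2, -0.1, 1.3]
opening: 0.005
grip_force: 0.7
```

Call:
{"name": "move_arm", "arguments": {"commands": [[[0,0,-0.1],[0,0,0],0],[[0,0,0],[0,0,0],0]]}}

```text
t: 11.8
eef_pos: [480.9, 154.0, 94.1]
tcp_rot: [3.142, 0.0, 0.236]
ft_force: [-1.0, -0.4, 1.6]
opening: 0.009
grip_force: 0.8
```

Call:
{"name": "move_arm", "arguments": {"commands": [[[0,0,2],[0,0,0],0],[[0,0,4],[0,0,0],0],[[0,0,4],[0,0,0],0],[[0,0,3],[0,0,0],0],[[0,0,0],[0,0,0],0]]}}

```text
t: 12.3
eef_pos: [482.8, 154.4, 228.0]
tcp_rot: [3.141, -0.007, 0.236]
ft_force: [-0.5, 0.8, 0.0]
opening: 0.004
grip_force: 0.0
```

Run:
```python
from h import *
import cv2
s=state(); print(s['t'],s['eef_pos'],s['ft_force'])
c=camera_info('wrist'); w=read_camera('wrist'); cv2.imwrite('pics/w6.png',w); g=cv2.cvtColor(w,6)
p=[575.7,128.1,.234]
for d in (58,40,20,0,-10):
    t=np.radians(d); print(d,*[proj(c,jig(p,(-38-r*np.cos(t),47,106+r*np.sin(t)))).round(0) for r in (0,26,64)])
print('but',proj(c,jig(p,(0,47,172))),'tcp',proj(c,s['eef_pos']))
for r in range(120,232,2): print(r,*g[r,300:348:4])
```

```text
12.3 [482.77148211 154.39990715 227.99233651] [-0.45290739  0.80900612  0.03225838]
58 [323. 147.] [323. 162.] [323. 189.]
40 [323. 147.] [323. 168.] [323. 201.]
20 [323. 147.] [323. 171.] [323. 206.]
0 [323. 147.] [323. 171.] [323. 204.]
-10 [323. 147.] [323. 170.] [323. 201.]
but [323.16071536 107.63357151] tcp [323.00636898 226.19855032]
120 136 146 47 49 50 50 51 51 55 58 51 186
122 135 182 52 48 51 50 51 51 54 50 124 187
124 135 183 114 46 49 50 50 51 52 47 183 188
126 134 183 170 65 47 49 50 49 48 120 188 187
128 132 182 172 160 69 47 46 49 127 186 188 188
130 131 153 171 172 163 126 122 132 184 188 174 187
132 130 84 167 173 171 177 177 179 182 188 98 178
134 129 89 168 173 171 177 178 179 176 188 102 175
136 120 155 167 169 167 173 173 174 171 184 171 182
138 86 127 129 137 131 132 131 131 126 138 134 134
140 80 78 76 161 113 88 85 81 159 121 79 77
142 64 59 58 163 110 111 108 101 163 121 71 75
144 79 60 64 163 117 125 121 115 163 136 79 87
146 81 60 67 162 120 134 130 128 163 152 79 86
148 76 60 64 163 119 134 134 132 165 142 83 87
150 83 80 82 168 122 130 133 134 170 129 98
[... 1250 characters left out ...]
 66 66 67 64 68 70 74 76 79 85
206 112 122 127 128 135 140 144 153 163 172 175 173
208 174 173 174 173 179 182 184 180 184 187 187 189
210 185 174 174 174 187 189 188 189 188 188 189 189
212 188 183 179 175 186 189 189 188 188 188 188 189
214 188 188 183 176 186 189 189 189 189 188 189 189
216 189 188 176 176 178 189 189 189 188 189 189 189
218 189 188 175 176 177 189 189 189 189 189 189 189
220 188 189 175 176 177 189 189 189 189 189 189 189
222 188 188 175 175 176 189 189 189 189 189 189 189
224 188 189 175 175 176 189 189 189 189 189 189 189
226 189 188 175 176 154 187 181 167 189 189 189 189
228 188 188 176 175 57 162 144 57 189 189 189 189
230 187 188 175 173 57 64 60 57 188 189 189 189
```

Run:
```python
from h import *
import cv2
p=[575.7,128.1,.234]
c=camera_info('wrist'); print('tip@98 in wrist',proj(c,[481,154,98]),proj(c,[481,154,102]))
for n in('scene','side'):
    c=camera_info(n); im=read_camera(n); cv2.imwrite(f'pics/{n}6.png',im); g=cv2.cvtColor(im,6)
    for d in (58,30,20,10,5,0,-5,-10,-15,-20):
        t=np.radians(d); out=[]
        for r in (24,30,36,42,48,54,60,66,72):
            u,v=proj(c,jig(p,(-38-r*np.cos(t),47,106+r*np.sin(t)))); out.append(int(g[int(round(v)),int(round(u))]))
        print(n,d,(round(u),round(v)),out)
c=camera_info('side');print(proj(c,jig(p,(-38,47,106))),proj(c,jig(p,(0,47,172))))
g=cv2.imread('pics/side6.png',0)
for r in range(226,270,2): print(r,*g[r,308:368:2])
```

```text
tip@98 in wrist [322.54434118 188.0609167 ] [322.55369318 188.85668323]
scene 58 (347, 156) [71, 70, 74, 79, 77, 105, 72, 99, 123]
scene 30 (358, 167) [150, 61, 65, 80, 54, 104, 100, 126, 125]
scene 20 (361, 172) [159, 56, 48, 39, 35, 31, 33, 127, 162]
scene 10 (362, 176) [64, 51, 37, 29, 22, 17, 116, 112, 216]
scene 5 (362, 179) [63, 49, 60, 37, 36, 120, 127, 99, 215]
scene 0 (362, 181) [81, 54, 84, 44, 57, 127, 130, 207, 215]
scene -5 (362, 183) [106, 98, 78, 27, 32, 126, 128, 216, 215]
scene -10 (361, 185) [106, 113, 102, 29, 53, 124, 127, 207, 216]
scene -15 (360, 187) [131, 132, 76, 46, 116, 124, 128, 216, 216]
scene -20 (359, 189) [155, 151, 85, 96, 83, 128, 130, 216, 216]
side 58 (311, 227) [138, 74, 79, 75, 77, 82, 90, 146, 149]
side 30 (297, 245) [114, 81, 115, 124, 98, 136, 121, 224, 221]
side 20 (294, 251) [141, 22, 23, 24, 23, 26, 20, 225, 221]
side 10 (293, 257) [37, 26, 28, 24, 25, 22, 156, 222, 221]
side 5 (292, 260) [24, 27, 24, 19, 10, 15, 185, 200, 227]
side 0 (292, 263) [25, 7, 6, 77, 96, 117, 107, 57, 108]
side -5 (293, 266) [17, 55, 103, 97, 120, 91, 49, 58, 24]

[... 1952 characters left out ...]
 84 88 94 73 39 126 125 100 156 124 44 71 96 92 135 43 119 169 146 104 147 143 144 162 115
258 80 83 88 90 88 76 67 51 43 45 71 42 26 21 46 65 63 68 95 116 41 139 154 158 140 143 151 133 45 55
260 59 77 89 78 54 34 27 66 57 42 53 71 59 52 30 66 72 75 90 116 26 107 136 153 156 129 59 83 69 68
262 57 62 45 52 119 92 77 35 39 57 58 58 51 34 37 31 70 75 71 132 101 67 111 141 157 158 104 85 127 43
264 42 37 58 60 95 94 93 53 101 39 39 40 39 62 41 47 34 76 75 72 129 75 62 116 143 157 157 91 143 121
266 94 77 76 76 75 76 79 47 88 57 32 47 44 68 38 32 34 31 82 74 74 63 120 78 120 146 157 151 127 93
268 84 81 91 103 101 70 20 19 49 80 75 36 48 48 69 31 39 32 37 78 74 107 142 90 85 125 149 159 147 100
```

Run:
```python
from h import *
import cv2
p=[575.7,128.1,.234]
a=cv2.imread('pics/side6.png'); g=cv2.cvtColor(a,6); m=((g<45)*255).astype('uint8')
m[:238]=0;m[270:]=0;m[:,:270]=0;m[:,325:]=0
n,l,st,ce=cv2.connectedComponentsWithStats(m)
for i in range(1,n):
    if st[i,4]>25:
        ys,xs=np.where(l==i); print(st[i],ce[i].round(1),[ (x,ys[xs==x].min(),ys[xs==x].max()) for x in range(xs.min(),xs.max()+1,3)])
c=camera_info('side')
for d in(20,15,10,5,0,-5,-10):
    t=np.radians(d);print(d,*[proj(c,jig(p,(-38-r*np.cos(t),47,106+r*np.sin(t)))).round(1) for r in(0,26,45,64)])
```

```text
[315 238  10   7  32] [319.3 241.1] [(315, np.int64(238), np.int64(239)), (318, np.int64(238), np.int64(242)), (321, np.int64(241), np.int64(244)), (324, np.int64(244), np.int64(244))]
[299 246  23  11 172] [309.7 250.9] [(299, np.int64(251), np.int64(252)), (302, np.int64(248), np.int64(256)), (305, np.int64(248), np.int64(256)), (308, np.int64(247), np.int64(255)), (311, np.int64(247), np.int64(254)), (314, np.int64(246), np.int64(254)), (317, np.int64(246), np.int64(253)), (320, np.int64(249), np.int64(253))]
20 [332.5 245.2] [319.1 247.3] [309.  248.8] [298.7 250.5]
15 [332.5 245.2] [318.8 248.4] [308.4 250.8] [297.8 253.3]
10 [332.5 245.2] [318.5 249.5] [308.  252.7] [297.3 256. ]
5 [332.5 245.2] [318.4 250.5] [307.8 254.5] [297.  258.6]
0 [332.5 245.2] [318.3 251.5] [307.8 256.3] [297.1 261.1]
-5 [332.5 245.2] [318.4 252.5] [308. 258.] [297.4 263.5]
-10 [332.5 245.2] [318.6 253.4] [308.3 259.5] [297.9 265.7]
```

Run:
```python
import cv2
g=cv2.imread('pics/m5.png',0)
for r in list(range(112,150,6))+list(range(150,240,3)): print(r,*g[r,552:600:3])
```

```text
112 164 103 39 36 36 36 38 38 37 38 38 38 38 44 93 180
118 118 159 172 171 115 156 174 174 176 176 178 179 180 189 191 192
124 102 104 103 101 103 105 105 103 104 104 104 114 152 166 190 191
130 65 99 101 84 64 68 69 68 68 68 67 69 98 101 97 73
136 72 102 104 88 77 85 84 83 82 81 80 72 102 104 108 82
142 78 101 102 91 80 86 86 86 85 85 84 76 102 102 96 94
148 90 105 106 93 79 79 81 81 81 83 81 75 104 106 113 100
150 100 105 104 94 77 78 79 78 80 79 79 78 105 105 116 98
153 100 104 104 94 74 80 85 85 86 86 75 76 104 107 114 97
156 107 97 90 84 90 83 87 85 87 87 67 86 98 98 101 103
159 108 105 61 91 106 83 87 87 87 87 67 108 109 110 110 111
162 108 105 62 81 106 84 87 87 88 87 68 109 110 110 111 111
165 108 106 104 102 106 83 87 87 88 88 81 110 110 111 111 111
168 109 106 116 112 110 84 88 88 87 107 93 112 114 109 109 110
171 117 116 118 117 117 91 89 111 112 114 98 121 121 118 122 126
174 121 117 116 120 116 103 111 111 113 114 99 123 121 122 120 123
177 174 173 174 172 154 103 111 111 113 114 110 158 158 158 158 158
180 177 176 176 178 166 102 111 110 112 113 125 177 178 178 179 178

[... 377 characters left out ...]
116 48 50 50 51 52 53 50 71 191 192 191 191
204 174 177 175 117 49 50 51 51 52 52 50 60 188 178 190 177
207 105 110 101 75 47 46 50 51 47 48 51 49 80 80 70 70
210 49 51 50 47 46 46 48 48 45 46 49 48 56 59 57 58
213 56 59 55 48 45 46 46 47 45 46 47 47 58 59 60 60
216 54 55 53 44 44 44 47 47 45 44 46 47 68 69 75 76
219 153 167 78 45 43 44 46 46 44 45 44 55 176 188 181 187
222 175 172 48 44 44 43 45 46 43 43 43 45 176 189 190 191
225 187 116 44 43 43 43 45 44 43 42 42 44 110 189 190 190
228 160 58 42 43 43 42 44 43 42 43 43 44 52 168 169 169
231 46 45 46 44 45 41 42 43 41 44 45 45 46 46 47 47
234 46 44 43 44 43 40 42 42 41 44 44 44 45 45 46 46
237 43 44 43 43 43 38 41 40 39 43 43 44 43 44 45 45
```

Call:
{"name": "move_arm", "arguments": {"commands": [[[-0.5,-0.1,-4],[0,0,0],0],[[0,0,-3],[0,0,0],0],[[0,0,-1.8],[0,0,0],0],[[0,0,0],[0,0,0],0]]}}

```text
t: 12.85
eef_pos: [474.2, 152.6, 133.1]
tcp_rot: [-3.141, 0.006, 0.236]
ft_force: [0.1, -0.8, 0.3]
opening: 0.004
grip_force: 0.0
```

Call:
{"name": "move_arm", "arguments": {"commands": [[[0,0,-0.4],[0,0,0],0],[[0,0,-0.3],[0,0,0],0]]}}

```text
t: 13.05
eef_pos: [476.4, 153.1, 129.5]
tcp_rot: [3.141, -0.001, 0.236]
ft_force: [-0.1, 0.3, 1.0]
opening: 0.006
grip_force: 0.0
```

Call:
{"name": "move_arm", "arguments": {"commands": [[[0,0,-0.3],[0,0,0],0],[[0,0,0],[0,0,0],0]]}}

```text
t: 13.25
eef_pos: [476.1, 153.0, 126.4]
tcp_rot: [3.141, -0.0, 0.236]
ft_force: [-0.4, 0.5, 0.1]
opening: 0.002
grip_force: 0.0
```

Call:
{"name": "move_arm", "arguments": {"commands": [[[0,0,-0.3],[0,0,0],0],[[0,0,0],[0,0,0],0]]}}

```text
t: 13.45
eef_pos: [475.9, 153.0, 123.2]
tcp_rot: [3.142, 0.0, 0.236]
ft_force: [0.0, -0.1, 0.5]
opening: 0.0
grip_force: 0.0
```

Call:
{"name": "move_arm", "arguments": {"commands": [[[0,0,-0.3],[0,0,0],0],[[0,0,0],[0,0,0],0]]}}

```text
t: 13.65
eef_pos: [475.9, 153.0, 120.0]
tcp_rot: [3.141, 0.0, 0.236]
ft_force: [0.4, -0.6, -0.1]
opening: 0.005
grip_force: 0.0
```

Call:
{"name": "move_arm", "arguments": {"commands": [[[0,0,-0.3],[0,0,0],0],[[0,0,-0.2],[0,0,0],0]]}}

```text
t: 13.85
eef_pos: [476.0, 153.0, 115.0]
tcp_rot: [3.142, 0.0, 0.236]
ft_force: [-0.8, -0.5, 0.3]
opening: 0.005
grip_force: 0.0
```

Call:
{"name": "move_arm", "arguments": {"commands": [[[0,0,-0.3],[0,0,0],0],[[0,0,-0.2],[0,0,0],0]]}}

```text
t: 14.05
eef_pos: [476.0, 153.0, 109.9]
tcp_rot: [3.142, 0.0, 0.236]
ft_force: [0.0, 0.1, -0.6]
opening: 0.007
grip_force: 0.0
```

Call:
{"name": "move_arm", "arguments": {"commands": [[[0,0,-0.3],[0,0,0],0],[[0,0,-0.1],[0,0,0],0]]}}

```text
t: 14.25
eef_pos: [475.9, 153.0, 105.9]
tcp_rot: [3.142, 0.0, 0.236]
ft_force: [0.3, -0.3, 0.5]
opening: 0.005
grip_force: 0.0
```

Call:
{"name": "move_arm", "arguments": {"commands": [[[0,0,-0.3],[0,0,0],0],[[0,0,-0.1],[0,0,0],0]]}}

```text
t: 14.45
eef_pos: [475.9, 153.0, 102.0]
tcp_rot: [3.142, 0.0, 0.236]
ft_force: [0.6, 0.5, -0.4]
opening: 0.006
grip_force: 0.0
```

Call:
{"name": "move_arm", "arguments": {"commands": [[[0,0,-0.3],[0,0,0],0],[[0,0,-0.1],[0,0,0],0]]}}

```text
t: 14.65
eef_pos: [475.9, 153.0, 98.0]
tcp_rot: [3.142, 0.0, 0.236]
ft_force: [-0.5, -0.2, -0.1]
opening: 0.003
grip_force: 0.0
```

Run:
```python
from h import *
import cv2
p=[575.7,128.1,.234]
s=state(); c=camera_info('wrist'); w=read_camera('wrist'); cv2.imwrite('pics/w7.png',w); g=cv2.cvtColor(w,6)
print('tcp',proj(c,s['eef_pos']), 'but',proj(c,jig(p,(0,47,172))),'capFrontEdge',proj(c,jig(p,(-30,47,112))))
for d in(58,20,0,-10):
    t=np.radians(d);print(d,*[proj(c,jig(p,(-38-r*np.cos(t),47,106+r*np.sin(t)))).round(0) for r in(26,64)])
for r in range(20,250,5): print(r,*g[r,270:380:5])
```

```text
tcp [322.98669172 226.23342766] but [325.19702371  79.40900602] capFrontEdge [323.93298552 142.03232479]
58 [324. 181.] [324. 233.]
20 [324. 193.] [324. 253.]
0 [324. 192.] [324. 244.]
-10 [324. 190.] [323. 237.]
20 93 93 92 91 91 90 90 51 75 89 89 89 90 89 51 87 64 77 76 76 77 77
25 96 92 92 92 90 85 89 84 85 90 89 89 85 105 42 120 68 76 77 76 77 76
30 119 93 83 90 84 83 88 82 67 39 36 37 37 40 60 84 71 76 77 77 77 76
35 111 92 88 99 110 113 96 35 38 39 41 43 44 41 38 37 59 108 109 80 74 76
40 72 90 75 122 146 125 35 39 41 42 43 43 44 45 44 41 37 89 174 180 75 75
45 70 69 94 121 41 36 39 40 41 43 43 44 46 45 45 42 41 39 40 180 77 77
50 102 102 100 119 33 38 41 40 42 44 44 44 44 45 44 43 43 41 38 173 141 141
55 100 99 98 63 35 39 40 42 43 43 43 43 43 44 45 44 43 43 39 46 152 151
60 83 82 81 35 39 38 40 41 42 42 42 44 45 43 43 45 45 43 43 38 130 132
65 62 62 59 34 39 39 40 41 41 42 42 43 43 43 44 45 46 45 44 40 72 95
70 62 83 59 35 38 40 40 40 42 41 42 43 43 43 44 46 46 47 48 40 48 67
75 67 64 53 36 38 39 40 40 40 42 43 42 43 44 46 47 49 50 50 41 43 67
80 62 58 36 37 38 40 40 40 41 42
[... 1966 characters left out ...]
2 52 58 176 175 176 176 176 176 176 176
210 175 174 175 169 175 175 173 174 172 49 50 52 52 58 176 175 176 176 176 176 176 176
215 190 188 189 178 174 173 174 174 172 50 51 52 51 60 190 190 189 189 190 190 189 190
220 187 187 188 167 174 160 172 173 163 48 51 51 51 57 139 172 167 133 129 167 176 177
225 61 59 56 53 51 51 50 51 49 48 50 51 50 49 58 59 61 63 60 63 64 62
230 62 63 61 59 57 58 55 54 52 46 47 45 48 47 60 60 63 66 74 83 125 154
235 162 171 173 173 173 170 172 173 60 44 46 44 44 57 186 187 189 188 189 190 190 190
240 188 188 189 189 189 187 177 174 43 43 45 44 43 51 187 189 190 189 190 190 190 190
245 187 187 188 188 189 189 188 115 42 42 43 42 43 43 186 188 189 190 190 190 190 190
```

Run:
```python
from h import *
import cv2
p=[575.7,128.1,.234]
c=camera_info('wrist'); T=np.linalg.inv(c['cam_to_world'])
g=cv2.imread('pics/w7.png',0).astype(float)
def edge(v,bg,fg):
    th=(bg+fg)/2
    i=np.where(v<th)[0][0]; return i-1+(v[i-1]-th)/(v[i-1]-v[i])
for r in range(196,223,3):
    L=g[r,300:325]; R=g[r,325:350][::-1]
    print(r,round(300+edge(L,174,50),2),round(349-edge(R,175,50),2), round(49-edge(R,175,50)-edge(L,174,50),2), g[r,333:341].astype(int))
for d in (58,30,20,10,0,-10):
    t=np.radians(d)
    print(d,[ (round(float(proj(c,q(0))[1])),round(float(proj(c,q(-8))[0]-proj(c,q(8))[0]),2)) for r in (30,40,50,60) for q in [lambda y:jig(p,(-38-r*np.cos(t)+4.5*np.sin(t),47+y,106+r*np.sin(t)+4.5*np.cos(t)))]])
```

```text
196 312.51 335.2 22.69 [ 48  54 100 162 174 176 176 175]
199 311.64 336.05 24.41 [ 49  48  57 110 164 175 176 176]
202 311.63 336.06 24.43 [ 49  49  57 109 164 175 176 175]
205 311.64 336.06 24.43 [ 50  49  57 109 164 175 175 175]
208 311.64 336.06 24.43 [ 50  49  57 109 164 175 175 175]
211 311.64 336.06 24.43 [ 51  49  58 109 164 175 176 176]
214 311.64 335.89 24.25 [ 50  49  59 119 177 188 188 188]
217 311.63 335.89 24.26 [ 49  48  60 119 177 188 189 189]
220 311.59 336.08 24.49 [ 49  48  57 108 162 171 149 138]
58 [(181, 27.83), (193, 28.96), (207, 30.18), (221, 31.51)]
30 [(196, 26.07), (212, 26.43), (228, 26.8), (245, 27.18)]
20 [(199, 25.39), (215, 25.49), (231, 25.6), (247, 25.71)]
10 [(200, 24.71), (215, 24.59), (231, 24.47), (246, 24.35)]
0 [(200, 24.06), (214, 23.74), (228, 23.44), (242, 23.14)]
-10 [(198, 23.45), (211, 22.98), (224, 22.52), (236, 22.08)]
```

Run:
```python
from h import *
import cv2
p=[575.7,128.1,.234]
c=camera_info('wrist'); w=cv2.imread('pics/w7.png')
for z in (98,105,112,120,126,135,150): print(z,proj(c,[475.9,153,z]).round(0),proj(c,[475.9+10,153+2.3,z]).round(0))
g=w[:,:,1]
for r in range(219,262): print(r,*g[r,302:346:2])
g0=cv2.imread('pics/w2.png')[:,:,1]
print('w2')
for r in range(222,262,2): print(r,*g0[r,302:346:2])
```

```text
98 [323. 226.] [323. 213.]
105 [323. 230.] [323. 216.]
112 [323. 233.] [323. 219.]
120 [323. 238.] [323. 223.]
126 [323. 242.] [323. 226.]
135 [323. 247.] [323. 232.]
150 [323. 259.] [324. 242.]
219 172 174 175 173 172 91 48 50 50 51 50 51 51 51 52 50 49 120 189 177 179 191
220 160 173 172 159 163 90 49 49 50 51 50 50 51 51 51 51 49 110 173 139 143 177
221 122 158 156 119 135 82 48 49 50 51 51 51 50 51 51 50 49 81 126 116 117 125
222 100 108 107 99 100 62 48 49 50 50 50 51 50 50 51 50 49 60 80 69 69 70
223 69 69 68 67 60 49 48 49 50 50 51 51 51 51 51 50 49 50 53 52 51 52
224 50 50 50 50 48 47 49 49 50 50 50 50 50 51 51 50 49 50 53 53 54 55
225 51 50 51 50 50 47 48 49 49 50 49 49 51 50 50 50 49 51 57 58 59 59
226 54 55 57 53 52 48 47 47 48 49 50 49 48 49 50 49 48 52 58 59 60 59
227 56 56 58 55 54 48 46 46 47 48 50 49 47 46 49 49 48 51 59 59 59 60
228 56 55 58 54 53 48 46 45 46 49 50 49 46 46 50 49 48 51 58 59 59 59
229 55 55 55 54 53 49 46 46 45 48 48 48 46 47 49 49 48 51 58 59 59 59
230 55 55 55 54 53 47 46 45 46 47 48 47 45 46 49 49 48 51 59 60 60 60
231 54 54 54 53 55 48 46 46 45 4
[... 3133 characters left out ...]
51 52 51 50 55 78 53 50 50 50 50 52 61 178 190 190 190
244 188 174 84 51 50 50 50 49 49 55 78 52 50 50 50 50 50 51 141 190 190 190
246 187 165 56 50 50 49 49 49 49 54 76 52 50 48 49 50 49 49 82 185 190 190
248 167 113 51 49 50 50 50 48 48 53 75 52 48 48 50 50 49 50 58 157 168 169
250 55 53 51 51 51 51 51 49 48 53 76 50 47 50 50 51 51 51 50 54 56 55
252 51 51 50 50 50 50 51 49 48 52 75 48 48 50 51 51 50 51 51 51 51 51
254 51 51 49 50 50 49 50 48 46 52 75 49 47 49 49 49 50 50 49 51 51 51
256 50 50 49 49 50 49 49 47 45 50 74 47 45 47 49 48 49 49 50 49 49 51
258 49 49 48 47 48 49 48 47 46 50 74 48 45 47 48 48 48 49 48 49 49 50
260 48 48 48 48 47 47 47 46 46 49 74 47 44 46 48 46 48 47 48 48 48 48
```

Run:
```python
from h import *
c=camera_info('side')
print('obs tip',255+485/3,190+260/3)
for x in(572,577,582):
  for z in(178,188,198,208): print(x,z,proj(c,[x,0,z]).round(1))
print('sd2 obs',235+405/3,150+278/3, 235+372/3,150+210/3)
for z in(104,114,124,134): print(z,proj(c,[578.9,129.5,z]).round(1),proj(c,[588.6,132,z]).round(1),proj(c,[569,127,z]).round(1))
```

```text
obs tip 416.66666666666663 276.6666666666667
572 178 [406.1 288.2]
572 188 [406.9 283.2]
572 198 [407.7 278.1]
572 208 [408.5 272.9]
577 178 [409.7 287.3]
577 188 [410.5 282.3]
577 198 [411.3 277.2]
577 208 [412.2 272. ]
582 178 [413.3 286.3]
582 188 [414.1 281.3]
582 198 [415.  276.2]
582 208 [415.8 271. ]
sd2 obs 370.0 242.66666666666669 359.0 220.0
104 [370.9 254.4] [376.1 251.9] [365.5 257.1]
114 [371.2 250.1] [376.5 247.5] [365.8 252.7]
124 [371.5 245.6] [376.8 243. ] [366.1 248.2]
134 [371.9 241.1] [377.2 238.5] [366.4 243.7]
```

The numbers now agree. The real fingertips are about 25 mm above the reported TCP: side-camera check +20–29 mm, and the wrist occlusion agrees. So the lever is at about +15°, and I only need to press further down at this spot.

Call:
{"name": "move_arm", "arguments": {"commands": [[[0,0,-0.3],[0,0,0],0],[[0,0,-0.3],[0,0,0],0],[[0,0,-0.2],[0,0,0],0]]}}

```text
t: 15.0
eef_pos: [475.7, 153.0, 90.0]
tcp_rot: [3.142, 0.001, 0.236]
ft_force: [-0.4, -1.0, 2.3]
opening: 0.001
grip_force: 1.0
```

Call:
{"name": "move_arm", "arguments": {"commands": [[[0,0,-0.3],[0,0,0],0],[[0,0,-0.2],[0,0,0],0],[[0,0,0],[0,0,0],0]]}}

```text
t: 15.3
eef_pos: [476.0, 153.0, 85.0]
tcp_rot: [3.142, 0.0, 0.236]
ft_force: [-1.2, 0.2, 0.5]
opening: 0.005
grip_force: 0.0
```

Call:
{"name": "move_arm", "arguments": {"commands": [[[0,0,-0.2],[0,0,0],0],[[0,0,-0.1],[0,0,0],0],[[0,0,0],[0,0,0],0]]}}

```text
t: 15.6
eef_pos: [476.0, 153.0, 82.1]
tcp_rot: [3.142, 0.0, 0.236]
ft_force: [-0.6, 0.4, 0.6]
opening: 0.004
grip_force: 0.2
```

Call:
{"name": "move_arm", "arguments": {"commands": [[[0,0,-0.2],[0,0,0],0],[[0,0,0],[0,0,0],0]]}}

```text
t: 15.8
eef_pos: [476.0, 153.0, 80.1]
tcp_rot: [3.141, -0.0, 0.236]
ft_force: [-0.3, 0.1, 1.4]
opening: 0.004
grip_force: 0.2
```

Call:
{"name": "move_arm", "arguments": {"commands": [[[0,0,-0.2],[0,0,0],0],[[0,0,0],[0,0,0],0]]}}

```text
t: 16.0
eef_pos: [476.0, 153.0, 78.1]
tcp_rot: [3.142, 0.0, 0.236]
ft_force: [-0.5, 0.1, -0.2]
opening: 0.004
grip_force: 0.1
```

Call:
{"name": "move_arm", "arguments": {"commands": [[[0,0,-0.2],[0,0,0],0],[[0,0,0],[0,0,0],0]]}}

```text
t: 16.2
eef_pos: [476.0, 153.0, 76.1]
tcp_rot: [3.141, 0.0, 0.236]
ft_force: [0.2, -0.7, 0.7]
opening: 0.003
grip_force: 0.0
```

Call:
{"name": "move_arm", "arguments": {"commands": [[[0,0,-0.2],[0,0,0],0],[[0,0,0],[0,0,0],0]]}}

```text
t: 16.4
eef_pos: [476.0, 153.0, 74.1]
tcp_rot: [3.142, 0.0, 0.236]
ft_force: [0.6, 0.8, -0.3]
opening: 0.005
grip_force: 0.0
```

Call:
{"name": "move_arm", "arguments": {"commands": [[[0,0,-0.2],[0,0,0],0],[[0,0,0],[0,0,0],0]]}}

```text
t: 16.6
eef_pos: [476.0, 153.0, 72.1]
tcp_rot: [3.142, 0.0, 0.236]
ft_force: [-0.5, 0.3, 1.3]
opening: 0.006
grip_force: 0.2
```

Run:
```python
from h import *
import cv2
p=[575.7,128.1,.234]
s=state(); print(s['t'],s['eef_pos'],s['ft_force'])
c=camera_info('wrist'); w=read_camera('wrist'); cv2.imwrite('pics/w8.png',w); g=w[:,:,1]
print('but',proj(c,jig(p,(0,47,172))))
for d in (20,10,0,-10):
    t=np.radians(d)
    print(d,[ (round(float(proj(c,q(0))[1])),round(float(proj(c,q(-8))[0]-proj(c,q(8))[0]),2)) for r in (26,30,40,50,60,64) for q in [lambda y:jig(p,(-38-r*np.cos(t)+4.5*np.sin(t),47+y,106+r*np.sin(t)+4.5*np.cos(t)))]])
for r in range(190,256,2): print(r,*g[r,302:346:2])
```

```text
16.6 [475.95520961 153.0352149   72.06508418] [-0.45474624  0.25597398  1.26157155]
but [326.04636981  70.13725687]
20 [(204, 29.15), (211, 29.2), (230, 29.34), (248, 29.49), (267, 29.63), (274, 29.69)]
10 [(205, 28.37), (212, 28.31), (230, 28.15), (247, 28.0), (264, 27.85), (271, 27.79)]
0 [(205, 27.62), (212, 27.46), (228, 27.05), (243, 26.65), (259, 26.27), (265, 26.12)]
-10 [(204, 26.93), (210, 26.67), (224, 26.06), (238, 25.47), (251, 24.91), (256, 24.69)]
190 82 84 118 118 117 119 116 80 85 86 85 85 85 87 86 82 113 121 122 122 120 119
192 118 116 119 118 119 121 117 81 85 85 85 85 85 85 86 85 115 123 122 122 121 120
194 120 118 117 119 121 122 117 80 85 85 86 85 86 86 86 91 117 124 123 122 122 122
196 119 117 116 117 119 119 116 80 86 86 85 85 85 97 94 92 117 124 123 122 122 122
198 151 150 150 150 150 150 147 82 85 90 93 91 87 99 102 95 143 152 153 152 153 153
200 178 178 178 178 179 179 172 84 86 97 100 100 99 101 101 95 165 179 179 178 179 179
202 178 177 178 178 179 167 87 87 99 100 100 100 100 101 101 91 88 169 179 179 179 179
204 177 177 177 178 177 113 49 67 91 95 95 95 
[... 1221 characters left out ...]
43 43 43 42 44 44 45 42 42 42 42 42 46 56 57 57 58
238 53 55 53 46 43 43 43 42 43 44 44 44 42 41 42 43 42 44 55 56 58 57
240 52 53 51 42 42 41 43 41 42 44 44 44 42 42 41 42 43 43 55 56 58 58
242 64 63 50 43 42 41 41 41 43 43 43 44 40 41 41 41 42 43 112 130 132 131
244 172 168 77 41 41 41 41 41 41 43 42 42 40 40 40 42 41 42 131 178 190 186
246 176 163 50 39 41 39 40 39 41 43 42 42 40 39 40 40 41 40 78 188 193 193
248 156 104 43 42 40 41 41 39 40 41 40 42 39 41 40 41 40 41 50 160 171 171
250 48 46 44 43 43 43 43 41 40 41 40 40 39 41 43 42 43 43 44 47 49 50
252 44 44 43 43 43 42 43 40 39 40 39 40 39 41 42 42 44 43 43 43 44 44
254 43 43 43 41 43 41 42 40 39 39 40 39 37 40 41 40 42 42 43 43 44 44
```

Call:
{"name": "move_arm", "arguments": {"commands": [[[0,0,-0.2],[0,0,0],0],[[0,0,0],[0,0,0],0]]}}

```text
t: 16.85
eef_pos: [476.0, 153.0, 70.1]
tcp_rot: [3.142, 0.0, 0.236]
ft_force: [-0.8, -0.2, 1.0]
opening: 0.005
grip_force: 0.4
```

Call:
{"name": "move_arm", "arguments": {"commands": [[[0,0,-0.2],[0,0,0],0],[[0,0,0],[0,0,0],0]]}}

```text
t: 17.05
eef_pos: [476.0, 153.0, 68.1]
tcp_rot: [3.142, 0.0, 0.236]
ft_force: [-0.4, 0.2, 0.5]
opening: 0.004
grip_force: 0.5
```

Call:
{"name": "move_arm", "arguments": {"commands": [[[0,0,-0.2],[0,0,0],0],[[0,0,0],[0,0,0],0]]}}

```text
t: 17.25
eef_pos: [476.2, 153.1, 66.4]
tcp_rot: [3.141, -0.001, 0.236]
ft_force: [-1.7, -0.3, 7.6]
opening: 0.006
grip_force: 3.6
```

The end stop is felt (7.6 N at TCP z 66.4). I'll press once more to seat it, then rise and check the lever's slope with the side camera.

Call:
{"name": "move_arm", "arguments": {"commands": [[[0,0,-0.2],[0,0,0],0],[[0,0,0],[0,0,0],0]]}}

```text
t: 17.45
eef_pos: [476.4, 153.1, 65.5]
tcp_rot: [3.141, -0.001, 0.236]
ft_force: [-4.4, -2.2, 22.9]
opening: 0.006
grip_force: 11.3
```

Call:
{"name": "move_arm", "arguments": {"commands": [[[0,0,3],[0,0,0],0],[[0,0,4],[0,0,0],0],[[0,0,4],[0,0,0],0],[[0,0,4],[0,0,0],0],[[0,0,1],[0,0,0],0],[[0,0,0],[0,0,0],0]]}}

```text
t: 18.05
eef_pos: [476.5, 153.1, 225.3]
tcp_rot: [3.141, -0.003, 0.236]
ft_force: [0.3, 0.1, -0.4]
opening: 0.01
grip_force: 0.0
```

Run:
```python
from h import *
import cv2
p=[575.7,128.1,.234]
s=state(); print(s['t'],s['eef_pos'])
for n in('side','scene'):
    a=read_camera(n); cv2.imwrite(f'pics/{n}9.png',a)
g=cv2.imread('pics/side9.png',0); c=camera_info('side')
for d in(20,0,-5,-10):
    t=np.radians(d);print(d,*[proj(c,jig(p,(-38-r*np.cos(t),47,106+r*np.sin(t)))).round(1) for r in(0,26,45,64)])
d=cv2.absdiff(g,cv2.imread('pics/side6.png',0))
for r in range(242,276): print(r,*g[r,290:330:2],'|',*d[r,290:330:4])
w=read_camera('wrist'); c=camera_info('wrist'); gw=w[:,:,1]; cv2.imwrite('pics/w9.png',w)
h=np.argwhere((gw[80:135,290:360]<60)); print('but pred',proj(c,jig(p,(0,47,172))),'tcp',proj(c,state()['eef_pos']))
m=((gw<58)*255).astype('uint8'); m[230:]=0; n,l,st,ce=cv2.connectedComponentsWithStats(m)
for i in range(1,n):
    if st[i,4]>400 and 250<ce[i][0]<400: print(st[i],ce[i])
```

```text
18.05 [476.49678887 153.11762636 225.32012793]
20 [332.5 245.2] [319.1 247.3] [309.  248.8] [298.7 250.5]
0 [332.5 245.2] [318.3 251.5] [307.8 256.3] [297.1 261.1]
-5 [332.5 245.2] [318.4 252.5] [308. 258.] [297.4 263.5]
-10 [332.5 245.2] [318.6 253.4] [308.3 259.5] [297.9 265.7]
242 128 121 187 180 231 223 120 130 129 87 93 141 136 90 36 39 35 63 198 144 | 1 68 4 1 1 2 1 1 1 1
243 119 130 235 229 224 228 115 131 129 86 92 140 141 87 64 42 30 48 151 137 | 6 57 1 2 0 0 0 2 3 3
244 170 190 224 223 222 225 170 128 131 85 92 140 148 83 88 34 23 44 156 131 | 55 5 1 1 1 3 6 0 11 16
245 225 226 221 221 221 224 223 129 131 84 92 141 148 80 89 42 28 43 154 119 | 46 1 0 3 4 4 24 9 82 32
246 225 222 221 221 221 222 218 125 132 85 91 140 147 77 90 73 23 46 128 111 | 4 0 1 14 20 18 125 39 137 7
247 222 221 220 220 221 222 222 122 130 86 90 143 146 105 87 94 34 41 125 110 | 0 1 2 42 82 80 129 60 118 2
248 221 221 221 221 220 221 228 118 126 84 91 146 144 136 87 92 61 103 150 125 | 0 1 6 228 109 67 122 69 97 14
249 220 220 221 221 221 222 226 113 129 85 90 145 141 134 88 84 108 147 139 142 | 0 1 10
[... 2038 characters left out ...]
2 1 0
270 110 110 114 104 70 61 53 31 44 54 84 103 102 102 93 6 23 23 59 69 | 0 0 61 23 41 17 2 2 5 0
271 112 110 114 63 74 72 60 39 46 87 104 100 100 101 104 22 22 22 44 71 | 1 3 59 7 52 3 0 0 0 1
272 107 111 87 57 74 66 58 52 72 108 100 101 101 101 105 58 18 17 51 73 | 1 24 55 9 28 1 0 1 0 1
273 85 112 45 58 65 54 55 59 79 105 100 100 101 102 95 81 23 57 64 75 | 0 66 55 29 5 0 1 0 1 2
274 53 109 78 57 54 56 56 55 57 108 101 101 101 94 83 85 56 83 71 76 | 1 33 55 63 1 0 0 1 2 1
275 131 105 110 54 55 56 63 50 58 98 101 101 94 84 79 83 79 77 75 77 | 2 1 56 52 0 0 1 2 1 1
but pred [323.54160837  96.92852522] tcp [323.00275709 226.2148913 ]
[ 301   72   46   48 1613] [322.56044637  95.43087415]
```

The side camera shows the lever band running from (316,256.5) to (302,264.5). That is a slope of 0.57, which matches −8 to −10°, so it is locked. Next I'll move over the button and come down gently to find contact.

Call:
{"name": "move_arm", "arguments": {"commands": [[[3,0.7,0],[0,0,0],0],[[3,0.7,0],[0,0,0],0],[[3,0.8,0],[0,0,0],0],[[0,0,-3],[0,0,0],0],[[0,0,-3],[0,0,0],0],[[0,0,-1.5],[0,0,0],0],[[0,0,0],[0,0,0],0],[[0,0,0],[0,0,0],0]]}}

```text
t: 19.0
eef_pos: [565.9, 175.0, 148.5]
tcp_rot: [-3.142, 0.002, 0.236]
ft_force: [0.4, 0.4, 1.2]
opening: 0.003
grip_force: 0.0
```

Call:
{"name": "move_arm", "arguments": {"commands": [[[0,0,-0.3],[0,0,0],0],[[0,0,-0.3],[0,0,0],0],[[0,0,0],[0,0,0],0]]}}

```text
t: 19.3
eef_pos: [566.0, 175.0, 143.4]
tcp_rot: [3.141, -0.0, 0.236]
ft_force: [0.2, -0.6, 0.1]
opening: 0.002
grip_force: 0.0
```

Call:
{"name": "move_arm", "arguments": {"commands": [[[0,0,-0.2],[0,0,0],0],[[0,0,0],[0,0,0],0]]}}

```text
t: 19.5
eef_pos: [566.0, 175.0, 141.2]
tcp_rot: [3.142, -0.0, 0.236]
ft_force: [0.2, -0.6, 0.0]
opening: 0.008
grip_force: 0.0
```

Call:
{"name": "move_arm", "arguments": {"commands": [[[0,0,-0.2],[0,0,0],0],[[0,0,0],[0,0,0],0]]}}

```text
t: 19.7
eef_pos: [565.9, 175.0, 139.1]
tcp_rot: [3.142, 0.0, 0.236]
ft_force: [-0.6, -1.0, -0.6]
opening: -0.002
grip_force: 0.0
```

Call:
{"name": "move_arm", "arguments": {"commands": [[[0,0,-0.2],[0,0,0],0],[[0,0,0],[0,0,0],0]]}}

```text
t: 19.9
eef_pos: [565.9, 175.0, 137.0]
tcp_rot: [3.142, 0.0, 0.236]
ft_force: [0.5, -0.2, -0.5]
opening: 0.002
grip_force: 0.0
```

Call:
{"name": "move_arm", "arguments": {"commands": [[[0,0,-0.1],[0,0,0],0],[[0,0,0],[0,0,0],0]]}}

```text
t: 20.1
eef_pos: [566.0, 175.0, 136.1]
tcp_rot: [3.142, 0.0, 0.236]
ft_force: [-0.2, 0.6, 0.1]
opening: 0.005
grip_force: 0.0
```

Call:
{"name": "move_arm", "arguments": {"commands": [[[0,0,-0.1],[0,0,0],0],[[0,0,0],[0,0,0],0]]}}

```text
t: 20.3
eef_pos: [566.1, 175.0, 135.3]
tcp_rot: [3.141, -0.0, 0.236]
ft_force: [-0.3, -0.2, 1.5]
opening: 0.003
grip_force: 0.9
```

Call:
{"name": "move_arm", "arguments": {"commands": [[[0,0,-0.1],[0,0,0],0],[[0,0,0],[0,0,0],0]]}}

```text
t: 20.5
eef_pos: [566.1, 175.0, 134.3]
tcp_rot: [3.142, -0.0, 0.236]
ft_force: [-0.3, -0.3, 3.1]
opening: 0.003
grip_force: 1.0
```

Call:
{"name": "move_arm", "arguments": {"commands": [[[0,0,-0.1],[0,0,0],0],[[0,0,0],[0,0,0],0]]}}

```text
t: 20.7
eef_pos: [566.1, 175.0, 133.2]
tcp_rot: [3.142, -0.0, 0.236]
ft_force: [0.3, 0.5, 2.5]
opening: 0.006
grip_force: 1.1
```

Call:
{"name": "move_arm", "arguments": {"commands": [[[0,0,-0.1],[0,0,0],0],[[0,0,0],[0,0,0],0]]}}

```text
t: 20.9
eef_pos: [566.1, 175.0, 132.2]
tcp_rot: [3.142, -0.0, 0.236]
ft_force: [-0.1, 0.2, 2.4]
opening: 0.006
grip_force: 1.1
```

Contact came at TCP z ≈ 135.6, so 26 mm of travel means z ≈ 109.6, with the pins touching near 115.6. I'll go down to just above that, then in small steps.

Call:
{"name": "move_arm", "arguments": {"commands": [[[0,0,-0.3],[0,0,0],0],[[0,0,-0.4],[0,0,0],0],[[0,0,-0.4],[0,0,0],0],[[0,0,-0.3],[0,0,0],0],[[0,0,0],[0,0,0],0]]}}

```text
t: 21.4
eef_pos: [566.1, 175.0, 117.8]
tcp_rot: [3.142, 0.0, 0.236]
ft_force: [-0.4, 0.1, 3.7]
opening: 0.005
grip_force: 1.8
```

Call:
{"name": "move_arm", "arguments": {"commands": [[[0,0,-0.2],[0,0,0],0],[[0,0,0],[0,0,0],0],[[0,0,0],[0,0,0],0]]}}

```text
t: 21.7
eef_pos: [566.1, 175.0, 116.3]
tcp_rot: [3.141, -0.0, 0.236]
ft_force: [0.9, -0.3, 3.8]
opening: 0.003
grip_force: 1.9
```

Call:
{"name": "move_arm", "arguments": {"commands": [[[0,0,-0.1],[0,0,0],0],[[0,0,0],[0,0,0],0]]}}

```text
t: 21.9
eef_pos: [566.1, 175.0, 115.5]
tcp_rot: [3.141, -0.0, 0.236]
ft_force: [-0.2, 0.4, 6.3]
opening: 0.001
grip_force: 3.1
```

Call:
{"name": "move_arm", "arguments": {"commands": [[[0,0,-0.1],[0,0,0],0],[[0,0,0],[0,0,0],0]]}}

```text
t: 22.1
eef_pos: [566.1, 175.0, 114.5]
tcp_rot: [3.141, -0.0, 0.236]
ft_force: [-0.9, 0.2, 6.5]
opening: 0.005
grip_force: 3.5
```

Call:
{"name": "move_arm", "arguments": {"commands": [[[0,0,-0.1],[0,0,0],0],[[0,0,0],[0,0,0],0]]}}

```text
t: 22.3
eef_pos: [566.1, 175.1, 113.6]
tcp_rot: [3.141, -0.0, 0.236]
ft_force: [-1.1, -0.5, 7.7]
opening: 0.004
grip_force: 3.9
```

Call:
{"name": "move_arm", "arguments": {"commands": [[[0,0,-0.1],[0,0,0],0],[[0,0,0],[0,0,0],0]]}}

```text
t: 22.5
eef_pos: [566.1, 175.0, 112.7]
tcp_rot: [3.141, -0.001, 0.236]
ft_force: [-2.2, -0.5, 9.3]
opening: 0.007
grip_force: 4.4
```

The force step puts pin contact at z ≈ 115.9, matching expectation. The target is z ≈ 109.9.

Call:
{"name": "move_arm", "arguments": {"commands": [[[0,0,-0.1],[0,0,0],0],[[0,0,-0.1],[0,0,0],0],[[0,0,0],[0,0,0],0],[[0,0,0],[0,0,0],0]]}}

```text
t: 22.9
eef_pos: [566.1, 175.0, 111.0]
tcp_rot: [3.141, -0.001, 0.236]
ft_force: [-1.8, -0.5, 9.7]
opening: 0.006
grip_force: 5.2
```

Call:
{"name": "move_arm", "arguments": {"commands": [[[0,0,-0.1],[0,0,0],0],[[0,0,0],[0,0,0],0],[[0,0,0],[0,0,0],0],[[0,0,0],[0,0,0],0]]}}

```text
t: 23.3
eef_pos: [566.1, 175.0, 110.1]
tcp_rot: [3.141, -0.001, 0.236]
ft_force: [-2.6, -1.6, 11.9]
opening: 0.004
grip_force: 5.6
```

The pins are about 5.8 mm in, the force is 11.9 N (about 12 N expected), and the pose is steady. Handing in.

```bash
python3 -c "
from cell import env,state
s=state(); print(s['t'],s['eef_pos'],s['ft_force']); print(env.job_done())"
```

```text
23.3 [566.14554383 175.04009302 110.09138448] [-2.60381244 -1.59829632 11.86184464]
the job is handed in; nothing more can be done
None
```

I handed the job in at 23.3 s, with the carriage pushed home, the lever thrown to about −10° (locked), and the button held down at 11.9 N with the pins about 5.8 mm in. The hand-in returned no verdict, and I didn't check the board or the spudger, capacitor and heatsink again at the end.

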